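Charge the polisher and hold the run paddle

TASK

Tip all four steel balls out of the scoop into the polisher's bowl, and stand the scoop back on the bench, upright and let go, leaving the other things where they are. Only then press the spring-loaded run paddle down with the fingers to its half-way position, where it lies level with the top of the pin beside it, never pushing it through to its lower stop. The job finishes while you are still holding the paddle there: do not let go.

Things in the scene. Friction and masses are not known exactly. Their poses are not given: they have to be found in the camera images.
- scoop: dull grey metal hand scoop with dark wooden handle, standing on the bench, four balls in it. Origin: on its underside below the middle of the pan; x points to the open spout, z up. Pan x -38 to +40, 60 wide, side walls 36 high, rear wall 46. The floor rises 10 degrees to the spout: balls stay at the rear while level, roll out when tipped nose-down by 20 to 40 degrees. Mass 130 to 210 g
- scoop_grip (a point): good place to grip the handle, on its centreline: x -66, z +45 in the scoop's frame, so 45 above the bench as it stands. The handle is a level straight bar 16 wide (y) and 18 high (z 36 to 54), from x -38 back to x -140, free air beneath
- scoop_spout (a point): middle of the floor's front edge at the spout, where balls leave: x +40, z +18 in the scoop's frame
- ball0_center (a point): centre of a steel polishing ball, 16 across, 17 g, lying in the scoop at the start
- ball1_center (a point): centre of a steel polishing ball, 16 across, 17 g, lying in the scoop at the start
- ball2_center (a point): centre of a steel polishing ball, 16 across, 17 g, lying in the scoop at the start
- ball3_center (a point): centre of a steel polishing ball, 16 across, 17 g, lying in the scoop at the start
- polisher: vibratory polisher fixed to the bench: round grey foot 144 across, and on it an open grey bowl. Origin: centre of the underside on the bench. Two brass spacers (12 across, 26 long) already lie in the bowl
- bowl_floor (a point): centre of the bowl's inner floor, 55 above the bench, inner radius 48 there, 60 at the rim
- bowl_rim (a point): centre of the bowl's mouth, in the plane of the rim, 110 above the bench; outer radius 64, wall 4
- station: hold-to-run control fixed to the bench on a plywood riser 2 to 30 high: grey block 130 (x) x 80 (y) x 36 high, grey paddle with a black rubber end above it, two dark cheeks 85 high near its +x end. Origin: centre of the block's underside, on the riser; paddle's free end to -x. A steel index pin (6 across) stands at x -45, y +33; its top, at z 76, is level with the paddle's upper face when half pressed
- paddle_hinge (a point): middle of the paddle's hinge axis: x +45, z 70 in the station's frame; the axis lies along the station's y
- paddle_tip (a point): place to press: on the paddle's upper face, on its centreline, 95 from the hinge and 15 from the free end. Paddle: 110 long from the hinge towards the station's -x, 36 wide, 12 thick
- paddle (a joint): angle of the paddle, rad: 0 released (free end raised, tip at z 97 in the station's frame), 0.22 half pressed = run (paddle level, upper face at z 76), 0.44 against the lower stop. A spring returns it: at the tip it takes about 3 N to start, 7 N at half, 11 N at the stop
- amp: bystander, to be left alone: clear acrylic amplifier module on steel legs, 110 x 110 x 59; origin at the centre of its underside
- speaker: bystander, to be left alone: clear acrylic speaker module on steel legs, 110 x 110 x 59; origin at the centre of its underside
- coil: bystander, to be left alone: copper ring, 44 across, 16 high; origin at the centre of its underside
- pliers: bystander, to be left alone: pliers lying flat, about 165 long, 14 high; origin at the centre of its underside area
- spray_can: bystander, to be left alone: upright red spray can, 60 across, 150 high; origin at the centre of its underside
- screw_jar: bystander, to be left alone: small jar, 52 across, 60 high; origin at the centre of its underside
Not all that is in view belongs to the job. What is meant by the scoop is not purple or yellow, and is the larger of those in its own colour.

How it is judged:
On the way, in this order (a step that is already met when the one before it is completed fails the run):
1. all four balls are in the bowl, tipped from the scoop, which is still held over it (spout within 0.15 m of the bowl's axis) (horizontal distance between each of ball0_center, ball1_center, ball2_center, ball3_center and bowl_floor below 0.058 m and z of ball0_center in the frame of bowl_floor between 0 and 0.05 m and z of ball1_center in the frame of bowl_floor between 0 and 0.05 m and z of ball2_center in the frame of bowl_floor between 0 and 0.05 m and z of ball3_center in the frame of bowl_floor between 0 and 0.05 m and height (world z) of scoop above 0.04 m and horizontal distance between scoop_spout and bowl_rim below 0.15 m), for 0.1 s.
2. the scoop stands upright on the bench, let go (height (world z) of scoop below 0.012 m and angle between scoop's own z axis and vertical below 0.12 rad and contact force between the fingers and scoop below 0.2 N and contact force between scoop and station below 0.2 N and contact force between scoop and polisher below 0.2 N and linear speed of scoop below 0.03 m/s), for 0.2 s.
3. the paddle is held half pressed by the fingers (value of joint paddle between 0.15 and 0.29 rad and contact force between the fingers and station above 2 N), for 0.3 s.
At the end, for the whole second after the job is handed in: All four balls lie in the bowl below its rim; the scoop stands upright on the bench (within 7 degrees), released and at rest, against neither machine; the fingers hold the paddle between 0.15 and 0.29 rad (half-way is 0.22), pressing with more than 2 N, through the last second (all of step 2 and all of step 3 and horizontal distance between each of ball0_center, ball1_center, ball2_center, ball3_center and bowl_floor below 0.058 m and z of ball0_center in the frame of bowl_floor between 0 and 0.05 m and z of ball1_center in the frame of bowl_floor between 0 and 0.05 m and z of ball2_center in the frame of bowl_floor between 0 and 0.05 m and z of ball3_center in the frame of bowl_floor between 0 and 0.05 m); the arm keeps its last pose, push and grip.
It fails at once if the paddle is pushed through towards its lower stop (beyond 0.38 rad) (value of joint paddle above 0.38 rad).
It fails at once if the paddle is pressed before all the balls are in the bowl and the scoop is back on the bench (value of joint paddle above 0.1 rad and not (horizontal distance between each of ball0_center, ball1_center, ball2_center, ball3_center and bowl_floor below 0.058 m and z of ball0_center in the frame of bowl_floor between 0 and 0.05 m and z of ball1_center in the frame of bowl_floor between 0 and 0.05 m and z of ball2_center in the frame of bowl_floor between 0 and 0.05 m and z of ball3_center in the frame of bowl_floor between 0 and 0.05 m and height (world z) of scoop below 0.012 m and angle between scoop's own z axis and vertical below 0.12 rad)).
It fails at once if a bystander is moved by more than 30 mm (distance of any of amp, speaker, coil, pliers, spray_can, screw_jar from where it was at the start of the episode above 0.03 m).
It also fails if it takes over 72 s, if anything falls off the work surface, if the arm or the gripper's body presses on something with over 40 N, if the wrist force passes 120 N, or if a joint passes its speed limit or range.

ROBOT

A 7-joint arm with a two-finger parallel gripper is mounted at the origin on the work surface. World frame = base frame: x ahead of the robot, y to its left, z up, the work surface at z = 0. Lengths are in m, angles in rad, forces in N, time in s.
With the tool pointing down it reaches from about 0.35 to 0.9 m from the base axis. Payload 8.1 kg.
Tool frame: the origin (TCP) lies at the very end of the fingers, on their centre line; the grasp point (between the pads) lies 19 mm behind it; z points along the fingers, y is the direction in which the jaws open and shut (so a half turn about z gives the same grasp; the last joint's range is limited). The gripper opens to 92 mm and grips with 3 to 60 N. Pads are 19 mm wide; open, the fingers measure 130 mm over their backs; the gripper's body (75 mm by 190 mm) begins 47 mm behind the grasp point.
Start: joints at [-1.252, 0.434, 0.025, 1.573, -0.012, 1.134, -0.075], TCP at [0.256, 0.57, 0.227] pointing down, gripper open.
Joint ranges: [-2.62, 2.62], [-0.44, 2.09], [-1.27, 1.32], [0.08, 2.57], [-1.32, 4.46], [0.12, 2], [-2.74, 2.74]. Speed limits (rad/s): [2.22, 2.22, 3.01, 3.01, 3.14, 3.14, 3.14].

INTERFACE

Orientations are given as a unit quaternion [w, x, y, z].
In Python, from plant import env gives the robot as it stands.
- The arm moves only by the tool carry_out, never from a script. Its argument "plan" is a list of rows, each an object with "linear": the shift along the tool's x, y, z in m, a list of three; "spin": the turn about the tool's z in rad. In form: [{"linear": [dx, dy, dz], "spin": spin}, ...]. A call has 1 to 8 rows; each row shifts and turns the commanded pose from where the row before left it, along the tool's axes as they then stand; what a row does not reach is not made up. A row lasts 1/12 s, in which the tool goes at most 41.7 mm and 7.16 degrees, less where a joint would pass 70% of its speed; a pose out of reach is approached as far as the arm can. A call with a gripper value outside its range is refused whole. "jaw" is the closure, from -1 (fully open) to 1 (shut), set as the call begins (left out, the last holds). The fingers move at their own pace and stop on an object; "newtons" is the grip in N (left out, the last holds). Time passes only in rows, so rows that do not move let the fingers close. It gives the time, the measured TCP pose, the force and the opening at its end, in the units of the state.
- env.get_state(): the state, without advancing time (a new reading comes with each control period).
- env.camera(name): name is "scene" or "top"; returns the picture (400x640x3 uint8, red, green, blue); there is no depth.
- env.get_calibration(name): a dict with "vfov" (degrees; the focal length in pixels is half the picture's height over the tangent of half this angle, whatever the lens; pixels are square), "cx", "cy" (the principal point, pixels), "world_from_camera" (4x4, takes a point from camera to world coordinates). Camera axes: x right, y down, z forward; pixel columns grow to the right and rows downward; lengths in m; the calibration is good to about 2 mm. A picture is of the moment at which its call begins. get_calibration takes no time and is no camera call.
- env.sign_off(): hands the job in, once; it reports no verdict.
The state is a dict: "time_s": time; "qpos": joint angles; "joint_velocities": joint speeds; "joint_efforts": joint torques, N m; "eef_pos": TCP position; "tcp_rot": TCP orientation; "ft_force": force on the tool from outside, world axes, zero at the start; "wrist_torque": the same for the moment, N m; "opening": finger opening in m.
Only numpy, scipy, OpenCV 4.12 (cv2) and the standard library are available. Lean on these libraries where they do the work, as an engineer would, in place of code of your own. Each camera call takes 0.05 s, during which the arm holds its last target. There are 200 camera calls.

## Working session

There is one attempt and no reset: what is moved stays moved. The work goes in short steps, Python scripts to look and compute and a tool call to move; the robot and the scene stay as the last step left them, time stands still between calls to the robot, and variables do not carry over. Pictures are saved under pics/ and viewed, about 8 in all and at most 12, crops included, and the job is handed in when it is done.

Besides the shell and the picture viewer there is one more tool, called after "Emit:" by a JSON object that holds its "api" and its "payload", one argument or row to a line. carry_out: Moves the arm, as the interface text tells. Its arguments: {"type":"object","properties":{"plan":{"type":"array","items":{"type":"object","properties":{"linear":{"type":"array","items":{"type":"number"}},"spin":{"type":"number"}}}},"jaw":{"type":"number"},"newtons":{"type":"number"}},"required":["plan"]}

```bash
mkdir -p pics
cat > h.py <<'E'
from plant import env
import numpy as np, cv2
from scipy.spatial.transform import Rotation as R
def ray(name,u,v):
    c=env.get_calibration(name); f=200/np.tan(np.radians(c['vfov'])/2); T=np.array(c['world_from_camera'])
    d=T[:3,:3]@np.array([(u-c['cx'])/f,(v-c['cy'])/f,1]); return T[:3,3],d
def onz(name,u,v,z):
    o,d=ray(name,u,v); return (o+d*(z-o[2])/d[2]).round(4)
def proj(name,p):
    c=env.get_calibration(name); f=200/np.tan(np.radians(c['vfov'])/2); T=np.linalg.inv(np.array(c['world_from_camera']))
    q=T[:3,:3]@np.array(p)+T[:3,3]; return (f*q[:2]/q[2]+[c['cx'],c['cy']]).round(1)
def snap(name,fn,crop=None,s=1):
    im=env.camera(name)[...,::-1].copy(); cv2.imwrite('pics/'+fn+'_raw.png',im)
    if crop: x0,y0,x1,y1=crop; im=im[y0:y1,x0:x1]
    im=cv2.resize(im,None,fx=s,fy=s,interpolation=cv2.INTER_CUBIC); cv2.imwrite('pics/'+fn+'.png',im)
E
python3 - <<'E'
from h import *
for n in('scene','top'):
    snap(n,n+'1',s=1.25); c=env.get_calibration(n); print(n,c)
s=env.get_state(); print(s)
E
```

```text
scene {'vfov': 51.318085036773475, 'cx': 310.2792200981552, 'cy': 202.43741061776805, 'world_from_camera': array([[ 0.10121211,  0.76926892, -0.6308577 ,  1.11395266],
       [ 0.99482028, -0.08426112,  0.05685656, -0.00887574],
       [-0.00941879, -0.63334461, -0.77381257,  0.85751725],
       [ 0.        ,  0.        ,  0.        ,  1.        ]])}
top {'vfov': 56.495004868612625, 'cx': 322.21485244714734, 'cy': 198.76052063265684, 'world_from_camera': array([[ 0.02295612, -0.99208799,  0.12342786,  0.34147227],
       [-0.99966964, -0.02135137,  0.01430872,  0.04901042],
       [-0.01156016, -0.12371556, -0.99225038,  1.2241149 ],
       [ 0.        ,  0.        ,  0.        ,  1.        ]])}
{'time_s': 0.1, 'qpos': array([-1.25159697,  0.43515722,  0.02496495,  1.57401403, -0.01159282,
        1.13400442, -0.07509471]), 'joint_velocities': array([-0.00082573, -0.00130336, -0.00186333, -0.00103307, -0.00034948,
        0.00041003, -0.00120075]), 'joint_efforts': array([ 2.87422532e-03, -6.69120026e+01,  9.88017842e-01, -3.15146363e+01,
       -6.04307489e-02,  3.73633427e-02,  6.15607951e-05]), 'eef_pos': array([0.25573233, 0.56977444, 0.22601786]), 'tcp_rot': array([-8.45524042e-05,  2.09365748e-01,  9.77837137e-01, -7.14097318e-04]), 'ft_force': array([-0.44464004, -0.42620415,  0.06137332]), 'wrist_torque': array([ 0.02169492, -0.04054715,  0.05030299]), 'opening': 0.09207889281832145}
```

View pics/scene1.png

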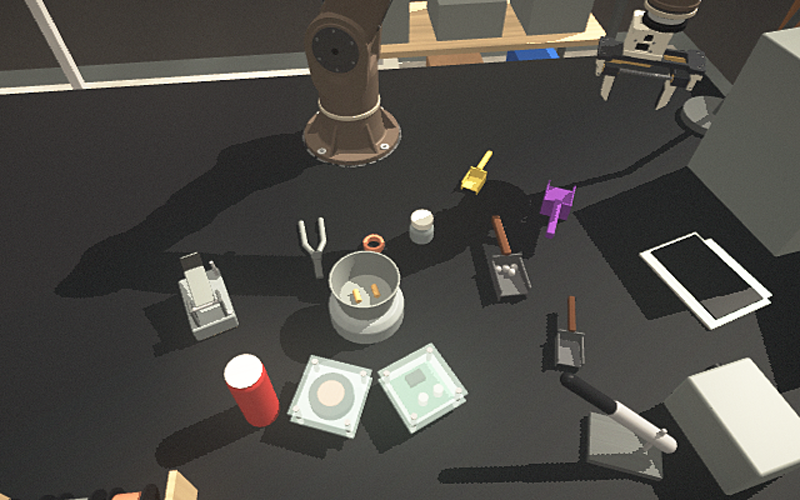

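View pics/top1.png

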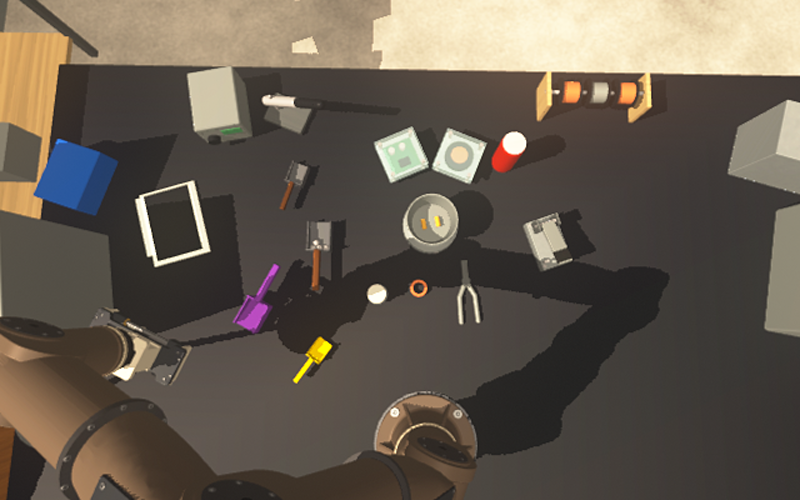

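Run:
```python
import cv2,numpy as np
t=cv2.imread('pics/top1_raw.png');s=cv2.imread('pics/scene1_raw.png')
def c(im,x0,y0,x1,y1,k):return cv2.convertScaleAbs(cv2.resize(im[y0:y1,x0:x1],None,fx=k,fy=k,interpolation=cv2.INTER_CUBIC),alpha=1.6,beta=20)
# rows: scoop(top), station(top); scoop(scene), station(scene)
a=np.hstack([c(t,230,165,280,240,5)[:300,:250],c(t,410,160,480,225,5)[:300,:350]])if 0 else None
A=c(t,225,165,290,240,4); B=c(t,410,155,485,230,4); C=c(s,370,165,440,245,4)[:300]; D=c(s,135,195,200,275,4)[:300]
row1=np.hstack([A,B]);row2=np.hstack([C,D]);w=max(row1.shape[1],row2.shape[1])
pad=lambda r:cv2.copyMakeBorder(r,0,0,0,w-r.shape[1],cv2.BORDER_CONSTANT)
im=np.vstack([pad(row1),pad(row2)]);print(im.shape,A.shape,B.shape,C.shape,D.shape);cv2.imwrite('pics/crops.png',im)
```

```text
(600, 560, 3) (300, 260, 3) (300, 300, 3) (300, 280, 3) (300, 260, 3)
```

View pics/crops.png

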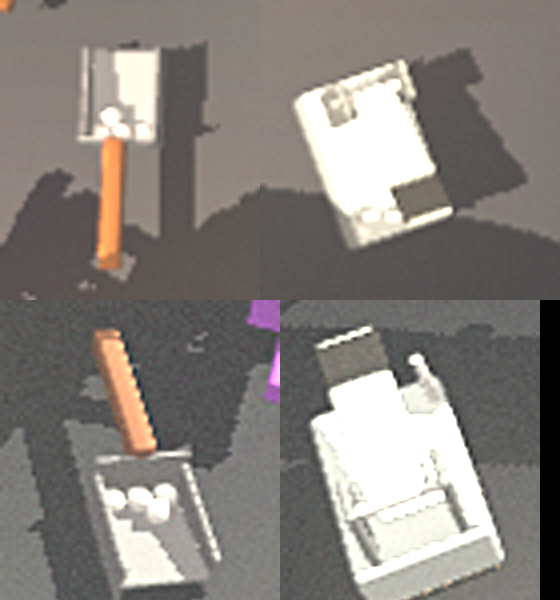

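```bash
cat >> h.py <<'E'
def tri(pt,ps):
    o1,d1=ray('top',*pt);o2,d2=ray('scene',*ps)
    A=np.c_[d1,-d2];k=np.linalg.lstsq(A,o2-o1,rcond=None)[0]
    a,b=o1+k[0]*d1,o2+k[1]*d2
    return ((a+b)/2).round(4),np.linalg.norm(a-b).round(4)
E
python3 - <<'E'
from h import *
print('pin',tri((443.25,208.25),(169,209.5)))
print('free end',tri((452.25,209),(150.9,204.4)))
print('black border',tri((448.1,200.9),(154.75,214.25)))
# block rear/front corners top
for n,p in dict(bl=(420,180.0),).items(): pass
# handle
for n in('top','scene'):
    im=cv2.imread(f'pics/{n}1_raw.png'); hsv=cv2.cvtColor(im,cv2.COLOR_BGR2HSV)
    m=cv2.inRange(hsv,(0,90,40),(18,255,255)); x0,y0,x1,y1=(240,195,262,240) if n=='top' else (385,165,420,210)
    k=np.zeros_like(m);k[y0:y1,x0:x1]=m[y0:y1,x0:x1]
    pts=cv2.findNonZero(k)[:,0]; r=cv2.minAreaRect(pts); print(n,r,len(pts))
    b=cv2.boxPoints(r)[np.argsort(cv2.boxPoints(r)[:,1])]; e=[b[:2].mean(0),b[2:].mean(0)]
    for p in e: print(p, onz(n,*p,.054), onz(n,*p,.045))
# polisher bowl rim: top view ellipse
im=cv2.imread('pics/top1_raw.png')
c=(430.5/1.25,223/1.25); print('bowl~',onz('top',*c,.11))
for u,v in ((245,177),(265,177)): print('spout wall',onz('top',u,v,.036))
E
```

```text
pin (array([ 0.4619, -0.2992,  0.0783]), np.float64(0.0168))
free end (array([ 0.4588, -0.3286,  0.0971]), np.float64(0.0012))
black border (array([ 0.4841, -0.3185,  0.0902]), np.float64(0.0017))
top ((252.0, 215.5), (33.0, 6.0), 90.0) 205
[252. 199.] [0.4815 0.2887 0.054 ] [0.4825 0.2906 0.045 ]
[252. 232.] [0.3771 0.2839 0.054 ] [0.3774 0.2857 0.045 ]
scene ((400.0500183105469, 187.65000915527344), (33.5201416015625, 7.905693531036377), 71.56504821777344) 248
[394.75003 171.75002] [0.3788 0.2831 0.054 ] [0.3706 0.2864 0.045 ]
[405.35 203.55] [0.4881 0.2844 0.054 ] [0.4811 0.2876 0.045 ]
bowl~ [ 0.5438 -0.0008  0.11  ]
spout wall [0.5551 0.3185 0.036 ]
spout wall [0.5564 0.2535 0.036 ]
```

The grey scoop with balls is at top px (252,200), the handle axis lies along +x, and its length measures 104 mm against 102 given. The bowl is at about (0.544, 0), and the paddle's free end is at about (0.459, -0.329), facing -x. Next I align the jaws with world y.

Emit:
{"api": "carry_out", "payload": {
  "plan": [
    {"linear": [0,0,0],"spin": -0.1055},
    {"linear": [0,0,0],"spin": -0.1055},
    {"linear": [0,0,0],"spin": -0.1055},
    {"linear": [0,0,0],"spin": -0.1055},
    {"linear": [-0.028,-0.04,0],"spin": 0},
    {"linear": [-0.028,-0.04,0],"spin": 0},
    {"linear": [-0.028,-0.04,0],"spin": 0}
  ],
  "jaw": -1,
  "newtons": 60
}}

```text
time_s: 0.68
eef_pos: [0.3278, 0.4666, 0.2261]
tcp_rot: [-0.0, -0.001, 1.0, -0.0]
ft_force: [1.5, 0.1, 1.1]
opening: 0.0917
```

Emit:
{"api": "carry_out", "payload": {
  "plan": [
    {"linear": [-0.0206,-0.0303,0.01],"spin": 0},
    {"linear": [-0.0206,-0.0303,0.01],"spin": 0},
    {"linear": [-0.0206,-0.0303,0.01],"spin": 0},
    {"linear": [-0.0206,-0.0303,0.01],"spin": 0},
    {"linear": [-0.0206,-0.0303,0.01],"spin": 0},
    {"linear": [-0.0206,-0.0303,0.01],"spin": 0},
    {"linear": [0,0,0],"spin": 0},
    {"linear": [0,0,0],"spin": 0}
  ]
}}

```text
time_s: 1.35
eef_pos: [0.4521, 0.2833, 0.1659]
tcp_rot: [-0.001, 0.002, 1.0, -0.001]
ft_force: [0.3, 1.3, -0.4]
opening: 0.0919
```

Run:
```python
from h import *
print(env.get_state()['eef_pos'])
snap('scene','a',(330,80,490,260),3)
```

```text
[0.4521098  0.28326718 0.16593794]
```

View pics/a.png

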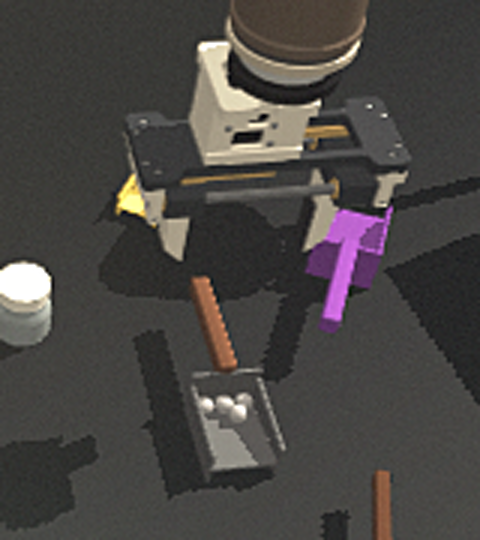

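The handle lies centred below the open fingers (crop px 215,320), and nothing is in the way. Next I go down.

Emit:
{"api": "carry_out", "payload": {
  "plan": [
    {"linear": [0,0.001,0.03],"spin": 0},
    {"linear": [0,0,0.03],"spin": 0},
    {"linear": [0,0,0.03],"spin": 0},
    {"linear": [0,0,0.025],"spin": 0},
    {"linear": [0,0,0.022],"spin": 0},
    {"linear": [0,0,0],"spin": 0},
    {"linear": [0,0,0],"spin": 0}
  ],
  "jaw": -0.3
}}

```text
time_s: 1.98
eef_pos: [0.4499, 0.2881, 0.0294]
tcp_rot: [-0.001, -0.001, 1.0, -0.0]
ft_force: [-0.1, 0.5, 0.7]
opening: 0.0598
```

Emit:
{"api": "carry_out", "payload": {
  "plan": [
    {"linear": [0,0,0],"spin": 0},
    {"linear": [0,0,0],"spin": 0},
    {"linear": [0,0,0],"spin": 0},
    {"linear": [0,0,0],"spin": 0},
    {"linear": [0,0,0],"spin": 0},
    {"linear": [0,0,0],"spin": 0}
  ],
  "jaw": 1,
  "newtons": 60
}}

```text
time_s: 2.48
eef_pos: [0.4514, 0.2871, 0.0302]
tcp_rot: [0.0, 0.0, 1.0, 0.0]
ft_force: [0.4, 0.3, -0.4]
opening: 0.0241
```

Emit:
{"api": "carry_out", "payload": {
  "plan": [
    {"linear": [0,0,0],"spin": 0},
    {"linear": [0,0,0],"spin": 0},
    {"linear": [0,0,0],"spin": 0},
    {"linear": [0,0,0],"spin": 0}
  ]
}}

```text
time_s: 2.82
eef_pos: [0.4512, 0.287, 0.0299]
tcp_rot: [0.0, -0.0, 1.0, 0.0]
ft_force: [-0.6, -0.7, 3.7]
opening: 0.0155
```

Emit:
{"api": "carry_out", "payload": {
  "plan": [
    {"linear": [0,0,-0.005],"spin": 0},
    {"linear": [0,0,-0.01],"spin": 0},
    {"linear": [0,0,-0.01],"spin": 0},
    {"linear": [0,0,-0.01],"spin": 0},
    {"linear": [0,0,-0.01],"spin": 0},
    {"linear": [0,0,-0.005],"spin": 0}
  ]
}}

```text
time_s: 3.32
eef_pos: [0.4519, 0.2875, 0.0817]
tcp_rot: [0.001, -0.0, 1.0, 0.001]
ft_force: [-0.3, -0.9, -2.6]
opening: 0.016
```

Run:
```python
from h import *
print(env.get_state()['eef_pos'])
snap('scene','b',(330,80,490,260),3)
```

```text
[0.45189199 0.28753421 0.08173991]
```

View pics/b.png

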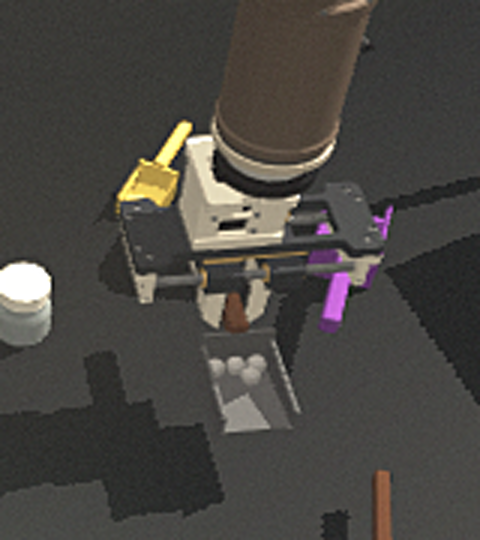

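The scoop is held level, with all four balls at the rear (crop px 240,365). Next I raise it and carry it to the bowl.

Emit:
{"api": "carry_out", "payload": {
  "plan": [
    {"linear": [0,0,-0.02],"spin": 0},
    {"linear": [0,0,-0.025],"spin": 0},
    {"linear": [0,-0.008,-0.025],"spin": 0},
    {"linear": [0.001,-0.016,-0.02],"spin": 0},
    {"linear": [0.001,-0.022,-0.003],"spin": 0},
    {"linear": [0.001,-0.022,0],"spin": 0},
    {"linear": [0.001,-0.022,0],"spin": 0},
    {"linear": [0.001,-0.022,0],"spin": 0}
  ]
}}

```text
time_s: 4.03
eef_pos: [0.4459, 0.174, 0.1729]
tcp_rot: [0.0, -0.0, 1.0, 0.0]
ft_force: [-0.2, 0.1, -1.9]
opening: 0.0157
```

Emit:
{"api": "carry_out", "payload": {
  "plan": [
    {"linear": [0.001,-0.022,0],"spin": 0},
    {"linear": [0.001,-0.022,0],"spin": 0},
    {"linear": [0.001,-0.022,0],"spin": 0},
    {"linear": [0.001,-0.022,0],"spin": 0},
    {"linear": [0.001,-0.022,0],"spin": 0},
    {"linear": [0.001,-0.022,0],"spin": 0},
    {"linear": [0,-0.016,0],"spin": 0},
    {"linear": [0,-0.008,0],"spin": 0}
  ]
}}

```text
time_s: 4.7
eef_pos: [0.4398, 0.0167, 0.1728]
tcp_rot: [-0.0, 0.001, 1.0, -0.0]
ft_force: [0.2, -0.7, -2.8]
opening: 0.0157
```

Run:
```python
from h import *
print('bowl scene',onz('scene',291,225,.11))
print(env.get_state()['eef_pos'])
snap('scene','c',(220,110,380,290),3)
```

```text
bowl scene [ 0.5643 -0.0031  0.11  ]
[0.43981678 0.01672191 0.17278331]
```

View pics/c.png

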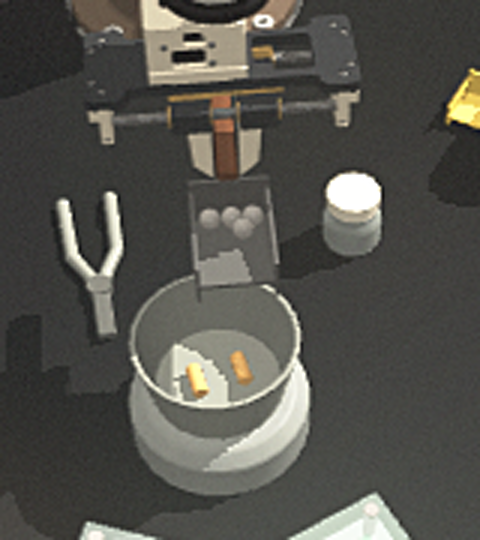

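Run:
```python
from h import *
for u,v in((131,340),(300,338),(212,410),(212,277)): print(onz('scene',220+u/3,110+v/3,.11))
for u,v in((432,194),(459,221)): print('top',onz('top',u/1.25,v/1.25,.11))
print(proj('scene',[.4398+.106,.0167,.173+.0155-.027]))
```

```text
[ 0.5532 -0.0635  0.11  ]
[0.5649 0.0617 0.11  ]
[ 0.6214 -0.008   0.11  ]
[0.4993 0.0008 0.11  ]
top [ 0.6158 -0.0034  0.11  ]
top [ 0.5501 -0.0699  0.11  ]
[298.5 203.2]
```

The rim centre is (0.556, -0.002): scene and top agree to about 5 mm. I fine-position, then loosen the grip stepwise so the nose sags onto the rim.

Emit:
{"api": "carry_out", "payload": {
  "plan": [
    {"linear": [-0.006,-0.009,0],"spin": 0},
    {"linear": [-0.007,-0.009,-0.001],"spin": 0},
    {"linear": [0,0,0],"spin": 0},
    {"linear": [0,0,0],"spin": 0}
  ],
  "newtons": 30
}}

```text
time_s: 5.08
eef_pos: [0.4534, 0.0018, 0.1736]
tcp_rot: [-0.0, -0.0, 1.0, 0.0]
ft_force: [-0.1, -0.4, -2.4]
opening: 0.0157
```

Emit:
{"api": "carry_out", "payload": {
  "plan": [
    {"linear": [0,0,0],"spin": 0},
    {"linear": [0,0,0],"spin": 0},
    {"linear": [0,0,0],"spin": 0}
  ],
  "newtons": 15
}}

```text
time_s: 5.33
eef_pos: [0.4529, 0.0018, 0.1737]
tcp_rot: [-0.0, -0.001, 1.0, 0.0]
ft_force: [-0.2, -0.2, -1.9]
opening: 0.0163
```

```bash
cat > q.py <<'E'
from h import *
import sys
s=env.get_state(); im=env.camera('scene')[...,::-1]; cv2.imwrite('pics/%s.png'%sys.argv[1],cv2.resize(im[110:290,220:380],None,fx=3,fy=3))
old=cv2.imread('pics/%s'%sys.argv[2]); old=old[110:290,220:380] if old.shape[0]==400 else cv2.resize(old,(160,180),interpolation=cv2.INTER_AREA)
d=cv2.absdiff(im[110:290,220:380],old)[60:100].max(2); print(s['eef_pos'].round(4),s['ft_force'].round(1),s['wrist_torque'].round(3),'changed px',(d>40).sum())
E
python3 q.py d c_raw.png
```

```text
[0.4529 0.0018 0.1737] [-0.2 -0.2 -1.9] [ 0.057  0.166 -0.011] changed px 541
```

Emit:
{"api": "carry_out", "payload": {
  "plan": [
    {"linear": [0,0,0],"spin": 0},
    {"linear": [0,0,0],"spin": 0},
    {"linear": [0,0,0],"spin": 0}
  ],
  "newtons": 8
}}

```text
time_s: 5.63
eef_pos: [0.4533, 0.0011, 0.1738]
tcp_rot: [0.0, -0.0, 1.0, 0.0]
ft_force: [0.6, 0.4, -0.3]
opening: 0.016
```

```bash
python3 q.py e d.png
```

```text
[0.4533 0.0011 0.1738] [ 0.6  0.4 -0.3] [ 0.109 -0.033 -0.012] changed px 183
```

View pics/e.png

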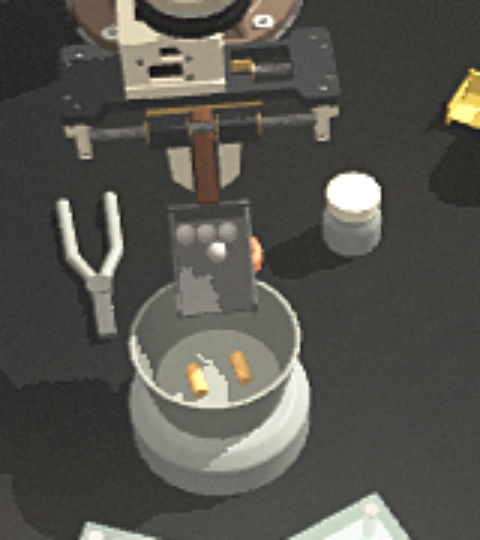

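The nose is tipping over the bowl (spout at crop px 215,310), with the balls just starting to move. I let it settle.

Emit:
{"api": "carry_out", "payload": {
  "plan": [
    {"linear": [0,0,0],"spin": 0},
    {"linear": [0,0,0],"spin": 0},
    {"linear": [0,0,0],"spin": 0},
    {"linear": [0,0,0],"spin": 0},
    {"linear": [0,0,0],"spin": 0},
    {"linear": [0,0,0],"spin": 0}
  ]
}}

```text
time_s: 6.18
eef_pos: [0.4533, 0.0011, 0.1738]
tcp_rot: [0.0, -0.0, 1.0, 0.0]
ft_force: [-0.3, 0.1, -0.9]
opening: 0.0156
```

```bash
python3 q.py f e.png
```

```text
[0.4533 0.0011 0.1738] [-0.3  0.1 -0.9] [ 0.119 -0.032  0.028] changed px 114
```

View pics/f.png

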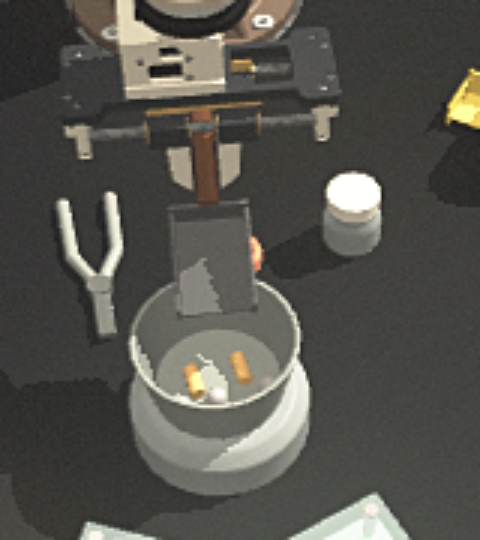

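Run:
```python
from h import *
snap('top','g',(290,130,390,240),5)
```

```text
(no output)
```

View pics/g.png

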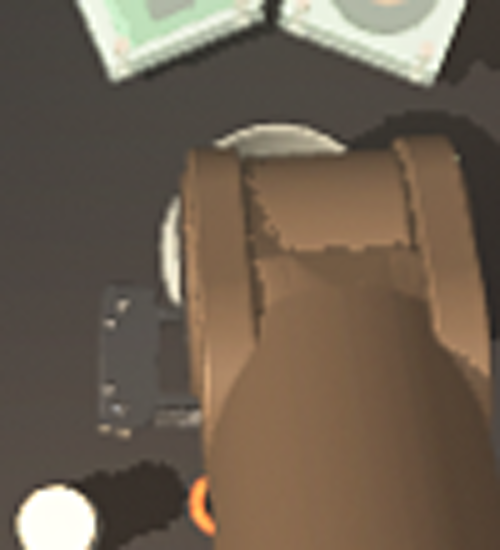

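The pan is empty, and the tool force matches an empty scoop resting on the rim. The arm blocks the top view, so I check the ball count later. Next I firm the grip, rise and carry the scoop back.

Emit:
{"api": "carry_out", "payload": {
  "plan": [
    {"linear": [0,0,0],"spin": 0},
    {"linear": [0,0,0],"spin": 0},
    {"linear": [0,0,-0.01],"spin": 0},
    {"linear": [0,0,-0.02],"spin": 0},
    {"linear": [0,0,-0.02],"spin": 0},
    {"linear": [0,0.015,-0.01],"spin": 0},
    {"linear": [0,0.03,0],"spin": 0},
    {"linear": [0,0.035,0],"spin": 0}
  ],
  "newtons": 50
}}

```text
time_s: 6.95
eef_pos: [0.4537, 0.0803, 0.2346]
tcp_rot: [0.001, 0.002, 1.0, -0.0]
ft_force: [0.4, 0.1, -1.1]
opening: 0.016
```

Emit:
{"api": "carry_out", "payload": {
  "plan": [
    {"linear": [0,0.035,0],"spin": 0},
    {"linear": [0,0.035,0],"spin": 0},
    {"linear": [0,0.035,0],"spin": 0},
    {"linear": [0,0.035,0.005],"spin": 0},
    {"linear": [0,0.035,0.01],"spin": 0},
    {"linear": [0,0.02,0.02],"spin": 0},
    {"linear": [0,0.01,0.02],"spin": 0},
    {"linear": [0,0,0.02],"spin": 0}
  ]
}}

```text
time_s: 7.62
eef_pos: [0.4524, 0.2895, 0.1577]
tcp_rot: [-0.0, -0.002, 1.0, 0.001]
ft_force: [-0.5, -0.1, -1.6]
opening: 0.0158
```

Run:
```python
from h import *
s=env.get_state();print(s['eef_pos'],s['ft_force'],s['wrist_torque'])
a=env.camera('top')[...,::-1][130:240,290:390].copy()
b=env.camera('scene')[...,::-1][110:270,330:490].copy()
a=cv2.resize(a,None,fx=4,fy=4,interpolation=cv2.INTER_CUBIC);b=cv2.resize(b,None,fx=2.75,fy=2.75)
cv2.imwrite('pics/hh.png',np.hstack([a,b]))
```

```text
[0.45238693 0.28950704 0.15769515] [-0.52073785 -0.05478264 -1.61611911] [ 0.08648107  0.06211028 -0.01433465]
```

View pics/hh.png

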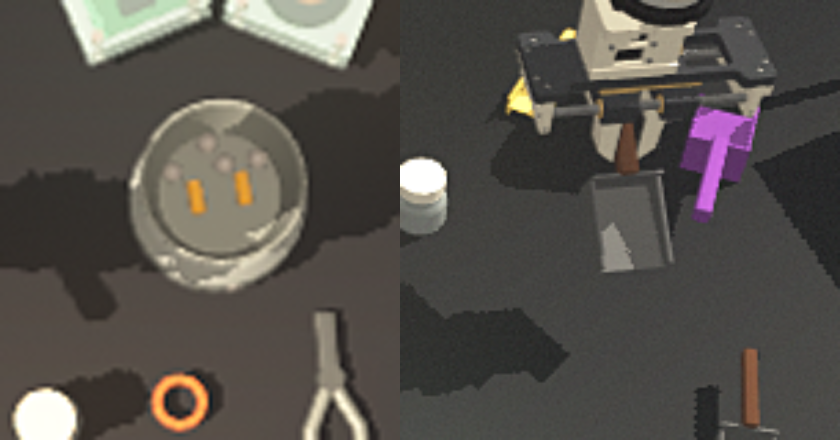

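All four balls are in the bowl (crop px 172,172 / 207,142 / 224,163 / 260,158), and the scoop is empty and tilted. Next I lower it with a light grip so it pivots flat.

Emit:
{"api": "carry_out", "payload": {
  "plan": [
    {"linear": [0,0,0.025],"spin": 0},
    {"linear": [0,0,0.025],"spin": 0},
    {"linear": [0,0,0.015],"spin": 0},
    {"linear": [0,0,0.008],"spin": 0},
    {"linear": [0,0,0.006],"spin": 0},
    {"linear": [0,0,0.006],"spin": 0},
    {"linear": [0,0,0.006],"spin": 0},
    {"linear": [0,0,0.006],"spin": 0}
  ],
  "newtons": 14
}}

```text
time_s: 8.38
eef_pos: [0.4536, 0.2866, 0.0624]
tcp_rot: [0.001, -0.0, 1.0, 0.001]
ft_force: [-2.0, 1.2, 2.4]
opening: 0.0161
```

Emit:
{"api": "carry_out", "payload": {
  "plan": [
    {"linear": [0,0,0.006],"spin": 0},
    {"linear": [0,0,0.006],"spin": 0},
    {"linear": [0,0,0.006],"spin": 0},
    {"linear": [0,0,0.005],"spin": 0},
    {"linear": [0,0,0.004],"spin": 0},
    {"linear": [0,0,0.002],"spin": 0},
    {"linear": [0,0,0],"spin": 0},
    {"linear": [0,0,0],"spin": 0}
  ],
  "newtons": 10
}}

```text
time_s: 9.05
eef_pos: [0.4534, 0.2859, 0.0326]
tcp_rot: [0.0, 0.0, 1.0, -0.0]
ft_force: [0.6, -0.2, -2.0]
opening: 0.016
```

Emit:
{"api": "carry_out", "payload": {
  "plan": [
    {"linear": [0,0,0.002],"spin": 0},
    {"linear": [0,0,0.001],"spin": 0},
    {"linear": [0,0,0],"spin": 0}
  ]
}}

```text
time_s: 9.3
eef_pos: [0.4531, 0.2862, 0.0301]
tcp_rot: [-0.0, -0.0, 1.0, 0.0]
ft_force: [-2.5, 0.4, 4.7]
opening: 0.0159
```

Run:
```python
from h import *
snap('scene','i',(350,110,470,230),4)
for _ in range(3):
    s=env.get_state();print(s['eef_pos'],s['ft_force'],s['wrist_torque']); env.camera('top')
```

```text
[0.45307739 0.28615441 0.03003882] [-1.7146706  -0.55679185  3.10936356] [-0.00706596  0.56465624  0.01508919]
[0.45305494 0.28618044 0.03004031] [-2.7949276  -0.86132911  4.47070851] [-0.00499896  0.57246676 -0.0105078 ]
[0.45307315 0.28618091 0.03004574] [-3.63009575 -0.44409942  5.6642276 ] [-1.02080767e-01  7.12856719e-01 -6.93979443e-04]
```

View pics/i.png

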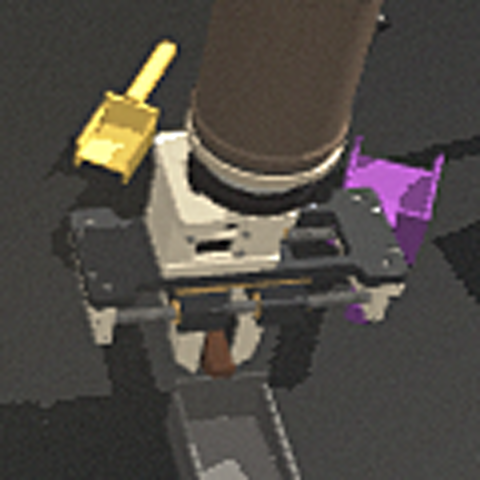

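The scoop rests on the bench, with the force now upward. Next I release and rise.

Emit:
{"api": "carry_out", "payload": {
  "plan": [
    {"linear": [0,0,0],"spin": 0},
    {"linear": [0,0,0],"spin": 0},
    {"linear": [0,0,0],"spin": 0},
    {"linear": [0,0,0],"spin": 0},
    {"linear": [0,0,0],"spin": 0},
    {"linear": [0,0,-0.01],"spin": 0},
    {"linear": [0,0,-0.02],"spin": 0},
    {"linear": [0,0,-0.03],"spin": 0}
  ],
  "jaw": -0.2
}}

```text
time_s: 10.17
eef_pos: [0.4519, 0.285, 0.0891]
tcp_rot: [-0.002, -0.0, 1.0, -0.001]
ft_force: [0.8, 0.0, 0.3]
opening: 0.0547
```

Emit:
{"api": "carry_out", "payload": {
  "plan": [
    {"linear": [0,0,-0.035],"spin": 0},
    {"linear": [0,0,-0.035],"spin": 0},
    {"linear": [0,0,-0.035],"spin": 0},
    {"linear": [0,-0.03,-0.025],"spin": 0},
    {"linear": [0,-0.04,0],"spin": 0},
    {"linear": [0,-0.04,0],"spin": 0},
    {"linear": [0,-0.04,0],"spin": 0},
    {"linear": [0,-0.04,0],"spin": 0}
  ],
  "jaw": 1
}}

```text
time_s: 10.83
eef_pos: [0.4528, 0.0943, 0.2208]
tcp_rot: [0.001, -0.0, 1.0, 0.0]
ft_force: [0.4, 0.7, -0.5]
opening: 0.0062
```

Run:
```python
from h import *
print(env.get_state()['eef_pos'])
for n in('top','scene'):
    im=env.camera(n)[...,::-1].copy(); cv2.imwrite(f'pics/{n}9.png',im); hsv=cv2.cvtColor(im,cv2.COLOR_BGR2HSV)
    m=cv2.inRange(hsv,(0,90,40),(18,255,255)); x0,y0,x1,y1=(240,190,262,245) if n=='top' else (380,155,425,215)
    k=np.zeros_like(m);k[y0:y1,x0:x1]=m[y0:y1,x0:x1]
    r=cv2.minAreaRect(cv2.findNonZero(k)[:,0]); b=cv2.boxPoints(r); b=b[np.argsort(b[:,1])]
    for p in (b[:2].mean(0),b[2:].mean(0)): print(n,p, onz(n,*p,.054))
```

```text
[0.45284855 0.09431717 0.22076755]
top [252.98425 198.92532] [0.4818 0.2856 0.054 ]
top [251.75687 232.06506] [0.3769 0.2846 0.054 ]
scene [395.54028 172.46097] [0.3816 0.2846 0.054 ]
scene [405.36395 203.56927] [0.4882 0.2844 0.054 ]
```

The scoop stands in its starting pose: the handle ends match within about 2 mm in the top view and 3 mm in scene. Next is the paddle tip, at about (0.473, -0.323).

Emit:
{"api": "carry_out", "payload": {
  "plan": [
    {"linear": [-0.002,-0.038,0],"spin": 0},
    {"linear": [-0.002,-0.038,0],"spin": 0},
    {"linear": [-0.002,-0.038,0],"spin": 0},
    {"linear": [-0.002,-0.038,0],"spin": 0},
    {"linear": [-0.002,-0.038,0],"spin": 0},
    {"linear": [-0.002,-0.038,0],"spin": 0},
    {"linear": [-0.002,-0.038,0],"spin": 0},
    {"linear": [-0.002,-0.038,0],"spin": 0}
  ]
}}

```text
time_s: 11.6
eef_pos: [0.4693, -0.2093, 0.2205]
tcp_rot: [0.001, -0.0, 1.0, 0.0]
ft_force: [1.6, 0.1, -0.1]
opening: 0.0004
```

Emit:
{"api": "carry_out", "payload": {
  "plan": [
    {"linear": [-0.002,-0.038,0],"spin": 0},
    {"linear": [-0.002,-0.038,0],"spin": 0},
    {"linear": [0,-0.03,0],"spin": 0},
    {"linear": [0,-0.005,0.02],"spin": 0},
    {"linear": [0,0,0.02],"spin": 0},
    {"linear": [0,0,0.02],"spin": 0},
    {"linear": [0,0,0],"spin": 0},
    {"linear": [0,0,0],"spin": 0}
  ]
}}

```text
time_s: 12.27
eef_pos: [0.473, -0.3183, 0.1597]
tcp_rot: [-0.001, -0.0, 1.0, 0.001]
ft_force: [-0.2, -1.2, 0.2]
opening: 0.0004
```

Run:
```python
from h import *
s=env.get_state();e=s['eef_pos'];print(e,s['ft_force'])
snap('scene','j',(110,140,240,290),4)
print('tcp at crop',(proj('scene',e)-[110,140])*4,'tip est',(proj('scene',[.473,-.323,.099])-[110,140])*4)
```

```text
[ 0.47303337 -0.31827039  0.15965087] [-0.167527   -1.15683215  0.21833238]
tcp at crop [143.2 204.8] tip est [167.6 273.2]
```

View pics/j.png

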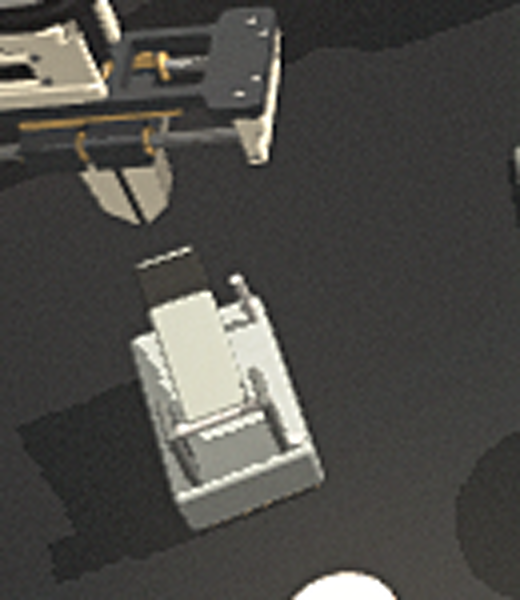

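The paddle's black end is centred at crop px (172,278), matching my tip estimate of (168,273). I go down in small steps to find contact.

Emit:
{"api": "carry_out", "payload": {
  "plan": [
    {"linear": [0,-0.004,0.01],"spin": 0},
    {"linear": [0,0,0.015],"spin": 0},
    {"linear": [0,0,0.015],"spin": 0},
    {"linear": [0,0,0.01],"spin": 0},
    {"linear": [0,0,0],"spin": 0}
  ]
}}

```text
time_s: 12.73
eef_pos: [0.4727, -0.3225, 0.1083]
tcp_rot: [-0.001, -0.0, 1.0, 0.001]
ft_force: [-1.0, 0.1, 0.1]
opening: 0.0004
```

Emit:
{"api": "carry_out", "payload": {
  "plan": [
    {"linear": [0,0,0.002],"spin": 0},
    {"linear": [0,0,0.002],"spin": 0},
    {"linear": [0,0,0],"spin": 0}
  ]
}}

```text
time_s: 12.98
eef_pos: [0.4736, -0.3232, 0.1062]
tcp_rot: [0.0, -0.0, 1.0, -0.0]
ft_force: [-0.7, -0.8, 0.3]
opening: 0.0001
```

Emit:
{"api": "carry_out", "payload": {
  "plan": [
    {"linear": [0,0,0.002],"spin": 0},
    {"linear": [0,0,0.002],"spin": 0},
    {"linear": [0,0,0],"spin": 0}
  ]
}}

```text
time_s: 13.23
eef_pos: [0.4736, -0.3232, 0.1019]
tcp_rot: [0.0, -0.0, 1.0, -0.0]
ft_force: [0.2, -0.7, 2.3]
opening: 0.0007
```

Emit:
{"api": "carry_out", "payload": {
  "plan": [
    {"linear": [0,0,0.002],"spin": 0},
    {"linear": [0,0,0.002],"spin": 0},
    {"linear": [0,0,0],"spin": 0}
  ]
}}

```text
time_s: 13.48
eef_pos: [0.4731, -0.3233, 0.0976]
tcp_rot: [-0.0, 0.0, 1.0, -0.0]
ft_force: [-0.9, -1.3, 3.0]
opening: 0.0008
```

Contact is at z ≈ 0.101, so half-way (21 mm lower) should be at about 0.080.

Emit:
{"api": "carry_out", "payload": {
  "plan": [
    {"linear": [0,0,0.003],"spin": 0},
    {"linear": [0,0,0.003],"spin": 0},
    {"linear": [0,0,0.003],"spin": 0},
    {"linear": [0,0,0.003],"spin": 0},
    {"linear": [0,0,0],"spin": 0},
    {"linear": [0,0,0],"spin": 0},
    {"linear": [0,0,0],"spin": 0}
  ]
}}

```text
time_s: 14.07
eef_pos: [0.4729, -0.3233, 0.0856]
tcp_rot: [-0.0, 0.0, 1.0, -0.0]
ft_force: [-2.2, -1.9, 5.6]
opening: 0.0006
```

Run:
```python
from h import *
F=[]
for _ in range(6): s=env.get_state();F.append(s['ft_force'][2]);env.camera('scene')
print(s['eef_pos'],np.mean(F),np.round(F,1))
```

```text
[ 0.47295002 -0.32325668  0.08569146] 5.811094725894216 [5.6 5.7 5.9 6.4 5.6 5.7]
```

Emit:
{"api": "carry_out", "payload": {
  "plan": [
    {"linear": [0,0,0.003],"spin": 0},
    {"linear": [0,0,0.0025],"spin": 0},
    {"linear": [0,0,0],"spin": 0},
    {"linear": [0,0,0],"spin": 0},
    {"linear": [0,0,0],"spin": 0},
    {"linear": [0,0,0],"spin": 0},
    {"linear": [0,0,0],"spin": 0},
    {"linear": [0,0,0],"spin": 0}
  ]
}}

```text
time_s: 15.03
eef_pos: [0.4728, -0.3234, 0.0803]
tcp_rot: [-0.0, 0.0, 1.0, -0.0]
ft_force: [-3.2, -1.5, 6.7]
opening: 0.0004
```

Run:
```python
from h import *
F=[]
for _ in range(6): s=env.get_state();F.append(s['ft_force'][2]);env.camera('scene')
print(s['eef_pos'],np.mean(F),np.round(F,1))
snap('scene','k',(110,160,210,290),4)
```

```text
[ 0.47280009 -0.32338889  0.08028062] 6.8315374470430585 [6.7 6.8 7.2 6.  7.  7.3]
```

Force is 6.8 N (7 N expected at half), and travel is about 21 mm from contact. Both agree on about 0.21–0.22 rad, so I hand in.

```bash
python3 -c "
from plant import env
print(env.sign_off()); print(env.get_state()['ft_force'])"
```

```text
the job is handed in; nothing more can be done
None
the job is handed in; nothing more can be done
```

The job is handed in with the fingers still holding the paddle half-way. Sign-off gives no verdict, so the result rests on my own checks below.

**What I did:** I gripped the scoop's handle and carried it level to the bowl. Loosening the grip let the nose sag onto the rim, and the balls rolled out. I then set the scoop back on its old spot, let go, and pressed the paddle with closed fingers.

**Last checks:**
- **Balls:** the top view showed all four in the bowl.
- **Scoop:** its handle ends were back within about 2 mm (top view) and 3 mm (scene view) of where they started, so I take it to be standing upright.
- **Paddle:** the tip was pressed about 21 mm past contact with 6.8 N (7 N expected at half), which puts it at about 0.21–0.22 rad.

**Disagreements and gaps:**
- The bowl centre first differed by 20 mm between the two cameras. Measuring the rim edges brought that down to about 5 mm.
- My two-view fix on the pin top was poor, with a 17 mm gap between the rays. I set the paddle height by contact and force instead.
- The last picture of the paddle could not be viewed, because the 12-picture limit was reached.
- I did not re-measure the bystanders; nothing suggested they were touched.

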